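# Post a retired drive caddy into the returns box

### The arm

A 7-joint arm with a two-finger parallel gripper is mounted at the origin on the work surface. World frame = base frame: x ahead of the robot, y to its left, z up, the work surface at z = 0. Lengths are in m, angles in rad, forces in N, time in s.
With the tool pointing down it reaches from about 0.425 to 0.925 m from the base axis. Payload 6.8 kg.
Tool frame: the origin (TCP) lies between the finger pads; the fingertips stand r.tip_extent ahead of it and the grasp point (between the pads) lies 5 mm behind it (r.tip_extent is the distance from the TCP to the fingertips, in m); y points along the fingers, x is the direction in which the jaws open and shut, and the axes are right-handed (so a half turn about y gives the same grasp; the last joint's range is limited). The gripper opens to 85 mm and grips with 20 to 120 N. Pads are 22 mm wide; open, the fingers measure 114 mm over their backs; the gripper's body (76 mm by 85 mm) begins 54 mm behind the grasp point. The pads swing forward as they close: fully open they stand 13 mm farther back than shut.
Start: joints at [-1.268, 0.477, 0.022, 1.555, -0.011, 1.109, -0.083], TCP at [0.27, 0.619, 0.245] pointing down, gripper open.
Joint ranges: [-2.96, 2.96], [-0.34, 2.1], [-1.41, 1.46], [0.24, 2.44], [-1.37, 4.51], [0.17, 1.92], [-2.96, 2.96]. Speed limits (rad/s): [2.39, 2.39, 3.14, 3.14, 3.14, 3.14, 3.14].

### API

Orientations are given as a rotation vector (axis times angle).
In Python, from bench import r gives the robot as it stands.
- The arm moves only by the tool send_rows, never from a script. Its argument "plan" is a list of rows, each a list of 5 numbers: the shift along the tool's x, y, z in cm, then the turn about the tool's y in degrees, then the opening, from 0 (shut) to 1 (fully open). In form: [[dx, dy, dz, spin, grip], ...]. A call has 1 to 12 rows; each row shifts and turns the commanded pose from where the row before left it, along the tool's axes as they then stand; what a row does not reach is not made up. A row lasts 1/8 s, in which the tool goes at most 62.5 mm and 10.7 degrees, less where a joint would pass 70% of its speed; a pose out of reach is approached as far as the arm can. A call is refused whole if a number of a shift passes 6.25 or a number of a turn 10.7, either way. A call with a gripper value outside its range is refused whole. The fingers move at their own pace and stop on an object; "force" is the grip in N (left out, the last holds). Time passes only in rows, so rows that do not move let the fingers close. It gives the time, the measured TCP pose, the force and the opening at its end, in the units of the state.
- r.get_obs(): the state, without advancing time (a new reading comes with each control period).
- r.grab_frame(name): name is "scene" or "top" or "wrist"; returns a dict with "image" (480x640x3 uint8, red, green, blue), "camera_matrix" (3x3 intrinsics, pixels), "cam_to_world" (4x4, takes a point from camera to world coordinates). Camera axes: x right, y down, z forward; pixel columns grow to the right and rows downward; lengths in m; the calibration is good to about 2 mm. The wrist camera is an equidistant fisheye: a pixel r from the principal point sees the ray r / f radians off the axis. A picture is of the moment at which its call begins. There is no depth.
- r.hand_in(): hands the job in, once; it reports no verdict.
Trained networks look in the newest picture that a camera, given by its name, has taken for a name from the list of things; names that differ only in an ending like _2 or _b are one class to them, and where a whole thing is asked for, a point or a joint stands for the part that bears it (a point fixed in the world has none). Each returns a list of dicts, best first, with "p" (0 to 1); they miss things now and then, are a little off and sometimes report something else, mostly with a low value. They report only what shows in the picture. A call takes as long as a camera call. They do not tell look-alikes from the thing itself.
- r.recognise(camera, target): "rect" ([left, top, right, bottom] in pixels, round what is visible of it).
The state is a dict: "clock": time; "joints": joint angles; "qvel": joint speeds; "tau": joint torques, N m; "tcp_pos": TCP position; "orientation": TCP orientation; "contact_force": force on the tool from outside, world axes, zero at the start; "moment": the same for the moment, N m; "grip_width": finger opening in m.
Only numpy, scipy, OpenCV 4.12 (cv2) and the standard library are available. Lean on these libraries where they do the work, as an engineer would, in place of code of your own. Each camera call takes 0.05 s, during which the arm holds its last target.

### The job

Take the drive caddy with the pull tab out of the rack and post it, foot first, through the slot in the top of the returns box, pressing it gently past the stiff rubber wiper until it drops all the way inside. Don't force it against the box, and leave everything else where it stands.

Things in the scene. Friction and masses are not known exactly. Their poses are not given: they have to be found in the camera images.
- caddy: Drive caddy to post: flat upright black plastic and aluminium slab 90 mm long (x), 14 mm thick (y), 70 mm high, long bottom edges rounded (2 mm), with a pull tab standing on the middle of its top, 45 mm long (x), 8 mm thick (y), 50 mm high; 120 mm in all, about 0.25 kg. Origin: centre of underside, z up to the tab. Stands loose in one of the rack's slots; only it has a tab.
- rack: Fixed grey plastic rack, 110 x 114 mm, with a floor 8 mm thick and three slots along its x, 17.5 mm wide, 31 mm apart along its y (at -31, 0 and +31 mm), between walls whose tops are 55 mm above the table. Origin: centre of the underside.
- returns_box: Fixed grey steel box, 150 mm (x) by 210 mm (y), floor 4 mm thick, closed on top by an aluminium slot plate, the top of which is 160 mm above the table. Origin: centre of the underside. Touch it gently: more than 60 N between caddy and box, before it drops, would do damage.
- box_top (a point): Middle of the box, level with the plate's top; NOT the slot. The one slot, 98 mm long, 16.5 mm wide, runs along the box's x, centred in x, in the middle of the plate (148 mm across y). The plate is screwed on off-centre: the slot lies anywhere up to 22 mm to either side of this point along the box's y. That is not measured: look or feel for it. It stays put in use.
- box_throat (a point): 20 mm below box_top. Under the slot's +y edge (box axes) a sprung rubber wiper with a sloping upper side presses the caddy with some 5 N; its lowest part is 17 mm below the plate's top. Pushing through takes 3 to 15 N. It may hold the caddy up until the 70 mm slab is wholly below it; then the thin tab is free and, let go, the caddy falls to the floor.
- blank_a: Bystander: a flat blank caddy, 88 x 14 x 62 mm, no tab, in another slot of the rack.
- blank_b: Bystander: the same again, in the remaining slot.
- mug: Bystander: white mug, 80 mm across, 90 mm high.
- tape_roll: Bystander: roll of parcel tape lying flat, 90 mm across, 45 mm high.
- small_carton: Bystander: small cardboard carton, 90 x 120 x 70 mm.
- stapler: Bystander: black stapler, 130 mm long (y), 35 mm wide, 40 mm high.
- white_box: Bystander: white box, 100 x 100 x 60 mm.
- pen_pot: Bystander: square metal pen pot, 80 x 80 x 100 mm, pens to 155 mm.
There are look-alikes about, which are no part of the job. What is shaped like the caddy but blue or orange is not meant.

How it is judged:
By the outcome, as a careful person would: the job done as asked, in the order asked, and still so for the second after the job is handed in, with the robot touching nothing.
It also fails if it takes over 67 s, if anything falls off the work surface, if the arm or the gripper's body presses on something with over 40 N, if the wrist force passes 120 N, or if a joint passes its speed limit or range.

## Working session

There is one attempt and no reset: what is moved stays moved. The work goes in short steps, Python scripts to look and compute and a tool call to move; the robot and the scene stay as the last step left them, time stands still between calls to the robot, and variables do not carry over. Pictures are saved under pics/ and viewed, and the job is handed in when it is done.

Besides the shell and the picture viewer there is one more tool, called after "Emit:" as name(argument=value, ...), one argument or row to a line, values as JSON. send_rows: Moves the arm, as the interface text tells. Its arguments: {"type":"object","properties":{"plan":{"type":"array","items":{"type":"array","items":{"type":"number"}}},"force":{"type":"number"}},"required":["plan"]}

```bash
ls; mkdir -p pics; python3 - <<'E'
from bench import r
import cv2
print(r.get_obs(), r.tip_extent)
for n in ["scene","top","wrist"]:
    f=r.grab_frame(n); cv2.imwrite(f"pics/{n}0.png",f["image"][:,:,::-1])
    print(n,f["camera_matrix"].tolist(),f["cam_to_world"].round(4).tolist())
    for t in ["caddy","rack","returns_box","box_top"]:
        print(t,[(d["rect"],round(d["p"],2)) for d in r.recognise(n,t)][:4])
E
```

```text
pics
{'clock': 0.0, 'joints': array([-1.26810246,  0.47785486,  0.02232071,  1.55647433, -0.01147577,
        1.10928524, -0.08306354]), 'qvel': array([ 0.00130565,  0.00068177, -0.00186841, -0.00152723,  0.000458  ,
        0.00064935, -0.0002348 ]), 'tau': array([-4.84941829e-04, -5.96458697e+01,  1.60771586e+00, -2.81191331e+01,
        1.25252543e-02,  9.55591531e-03, -8.99800256e-06]), 'tcp_pos': array([0.26933065, 0.61831007, 0.24427896]), 'orientation': array([-1.37714864, -0.90049475,  0.9029516 ]), 'contact_force': array([-0.16382469, -0.28857712, -0.32541141]), 'moment': array([ 0.03195576, -0.0080165 ,  0.03402501]), 'grip_width': 0.08541268257091283} 0.014
scene [[477.9830334055324, 0.0, 316.2155719659765], [0.0, 477.9830334055324, 246.8013851930754], [0.0, 0.0, 1.0]] [[0.8637, 0.3527, -0.36, 0.8998], [0.5038, -0.5859, 0.6347, -0.6681], [0.0129, -0.7296, -0.6838, 0.7984], [0.0, 0.0, 0.0, 1.0]]
caddy [([164.9, 257.3, 206.7, 305.0], 0.86), ([139.5, 334.8, 173.6, 399.6], 0.8), ([286.7, 246.2, 321.4, 302.0], 0.78), ([218.0, 283.0, 255.1, 342.7], 0.6)]
rack [([200.3, 288.3, 27
[... 322 characters left out ...]
0.9894, 1.3004], [0.0, 0.0, 0.0, 1.0]]
caddy [([383.7, 309.2, 400.3, 346.1], 0.94), ([447.7, 280.5, 484.1, 300.5], 0.91), ([311.4, 237.2, 346.6, 257.4], 0.88), ([395.2, 251.8, 408.0, 285.7], 0.69)]
rack [([371.0, 244.0, 422.4, 300.0], 0.67)]
returns_box [([146.2, 195.5, 252.5, 269.9], 0.63)]
box_top [([146.8, 194.0, 252.8, 271.5], 0.91)]
wrist [[371.64829954431775, 0.0, 315.75815074427436], [0.0, 371.64829954431775, 239.43818317706422], [0.0, 0.0, 1.0]] [[0.4005, 0.8729, 0.2788, 0.1982], [0.9163, -0.3814, -0.1221, 0.6506], [-0.0002, 0.3043, -0.9526, 0.375], [0.0, 0.0, 0.0, 1.0]]
caddy []
rack []
returns_box [([107.1, 419.7, 171.7, 478.9], 0.69)]
box_top [([109.0, 422.4, 170.7, 480.0], 0.87)]
```

View pics/scene0.png

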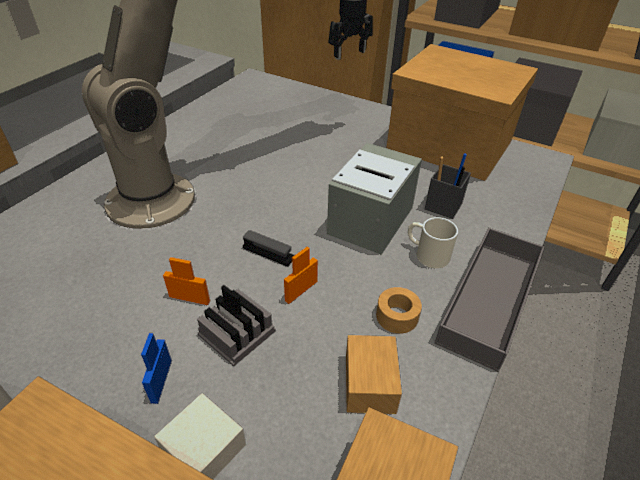

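View pics/top0.png

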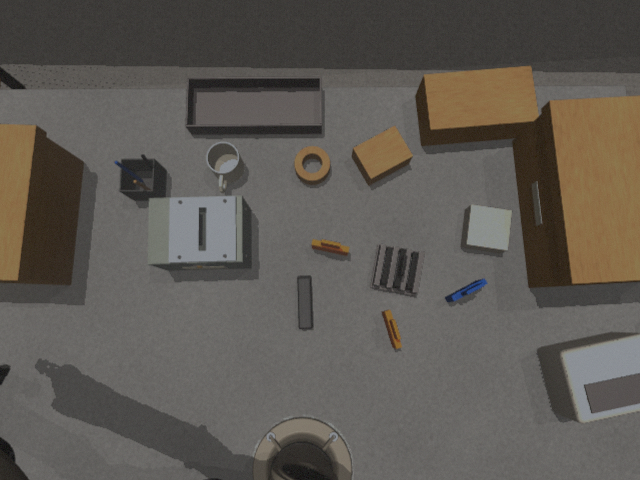

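View pics/wrist0.png

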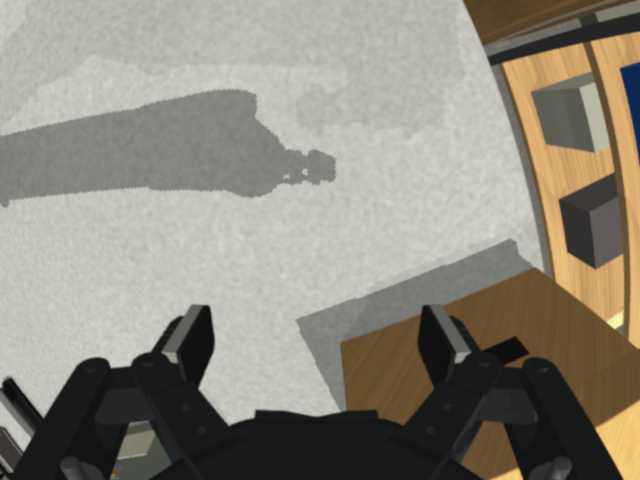

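```bash
python3 - <<'E'
import cv2
im=cv2.imread("pics/top0.png")
cv2.imwrite("pics/topc1.png",cv2.resize(im[190:360,300:500],None,fx=4,fy=3.5*4/3.5*0.85,interpolation=cv2.INTER_CUBIC))
cv2.imwrite("pics/topc2.png",cv2.resize(im[180:290,130:270],None,fx=5,fy=5,interpolation=cv2.INTER_CUBIC))
im=cv2.imread("pics/scene0.png")
cv2.imwrite("pics/scc1.png",cv2.resize(im[230:410,120:340],None,fx=3.3,fy=3.3,interpolation=cv2.INTER_CUBIC))
E
```

```text
(no output)
```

View pics/topc1.png

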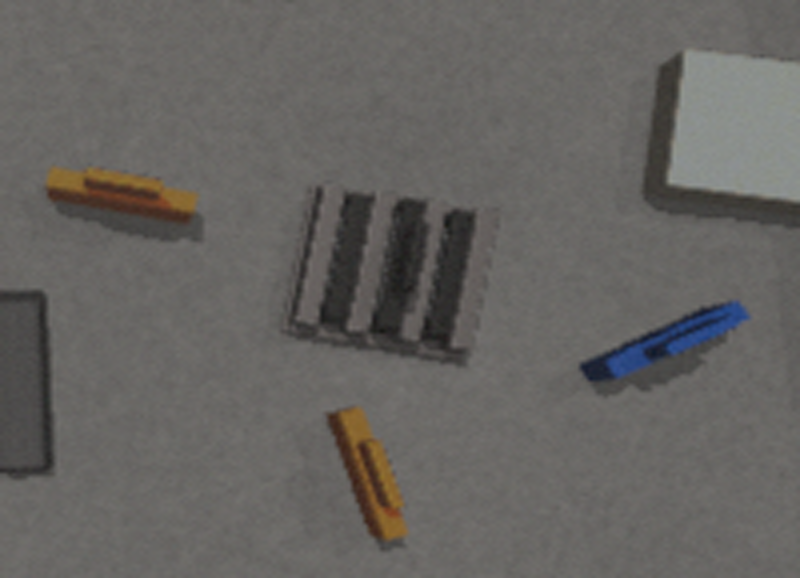

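View pics/topc2.png

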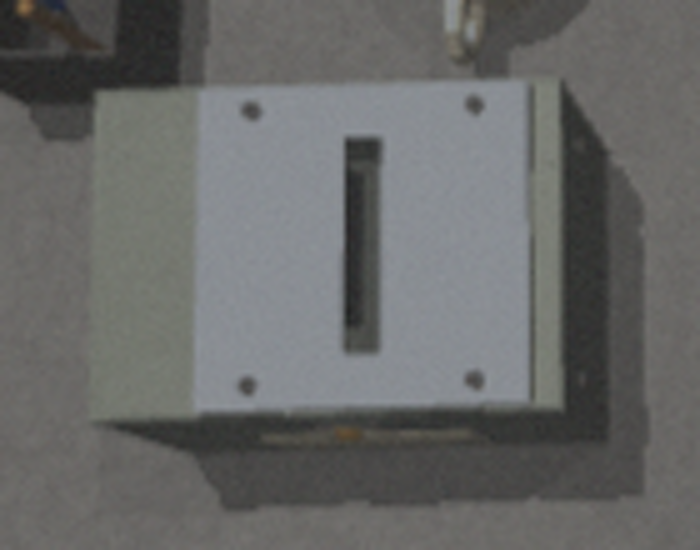

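View pics/scc1.png

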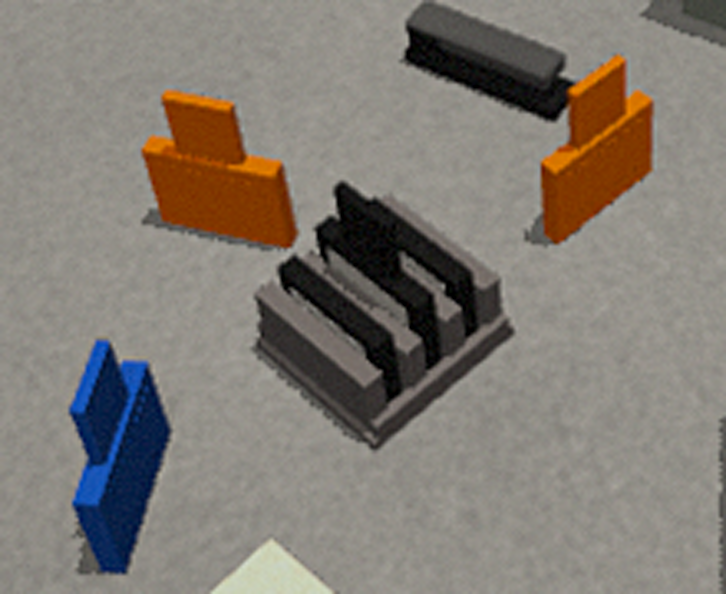

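The tabbed black caddy is in the rack's middle slot: top picture about (402,270), scene about (232,300). The orange ones at top (330,247) and (392,330) and the blue one at (467,290) are decoys. The slot is at about (202,229) in the top picture. Next I'll measure both.

```bash
cat > h.py <<'E'
import numpy as np, cv2
from scipy.spatial.transform import Rotation as R
def ray(f,u,v,fish=False):
    K=f["camera_matrix"];x=(u-K[0,2])/K[0,0];y=(v-K[1,2])/K[1,1]
    if fish:
        t=np.hypot(x,y); d=np.array([np.sin(t)*x/max(t,1e-9),np.sin(t)*y/max(t,1e-9),np.cos(t)])
    else: d=np.array([x,y,1])
    T=f["cam_to_world"]; return T[:3,3],T[:3,:3]@d
def at_z(f,u,v,z,fish=False):
    o,d=ray(f,u,v,fish); return o+d*(z-o[2])/d[2]
def proj(f,P,fish=False):
    T=f["cam_to_world"];p=T[:3,:3].T@(np.asarray(P)-T[:3,3]);K=f["camera_matrix"]
    if fish:
        t=np.arctan2(np.hypot(p[0],p[1]),p[2]);s=t/np.hypot(p[0],p[1]);x,y=p[0]*s,p[1]*s
    else: x,y=p[0]/p[2],p[1]/p[2]
    return np.array([K[0,0]*x+K[0,2],K[1,1]*y+K[1,2]])
E
python3 - <<'E'
from bench import r
from h import *
f=r.grab_frame("top")
c=lambda x,y:(130+x/5,180+y/5)
for p in [(345,138),(382,138),(380,353),(345,353)]: print("slot",at_z(f,*c(*p),.16).round(4))
for p in [(197,88),(530,82),(530,402),(197,412),(95,92),(563,80),(563,410),(92,420)]: print("plate/box",at_z(f,*c(*p),.158).round(4))
c=lambda x,y:(300+x/4,190+y/3.4)
for p in [(325,185),(495,208),(465,350),(295,325)]: print("rackwall",at_z(f,*c(*p),.055).round(4))
o=r.get_obs();print(R.from_rotvec(o["orientation"]).as_matrix().round(3))
im=f["image"][:,:,::-1]
cv2.imwrite("pics/rk.png",cv2.resize(im[235:305,360:435],None,fx=8,fy=8,interpolation=cv2.INTER_CUBIC)*2)
E
```

```text
slot [0.5954 0.2262 0.16  ]
slot [0.5953 0.2097 0.16  ]
slot [0.4984 0.2079 0.16  ]
slot [0.4985 0.2234 0.16  ]
plate/box [0.6192 0.294  0.158 ]
plate/box [0.6211 0.1442 0.158 ]
plate/box [0.4765 0.1415 0.158 ]
plate/box [0.4728 0.2885 0.158 ]
plate/box [0.6176 0.3399 0.158 ]
plate/box [0.6219 0.1294 0.158 ]
plate/box [0.4729 0.1269 0.158 ]
plate/box [0.4694 0.3348 0.158 ]
rackwall [ 0.5253 -0.1912  0.055 ]
rackwall [ 0.5084 -0.293   0.055 ]
rackwall [ 0.4084 -0.2718  0.055 ]
rackwall [ 0.4263 -0.1712  0.055 ]
[[ 0.399 -0.    -0.917]
 [ 0.917  0.     0.399]
 [ 0.    -1.     0.   ]]
```

View pics/rk.png

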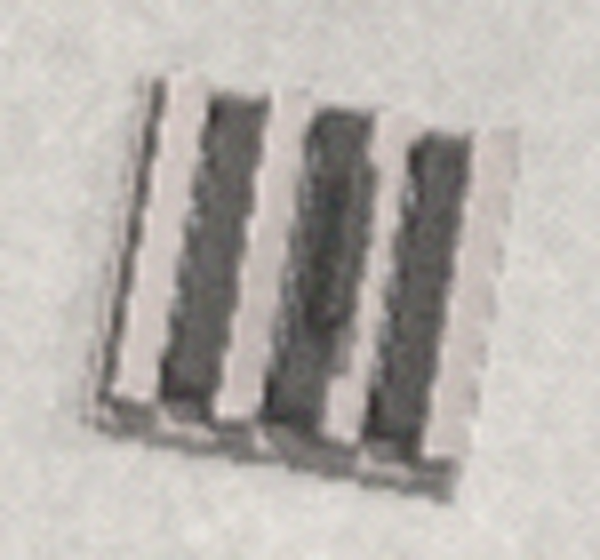

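Emit:
send_rows(
  plan=[
    [0,0,0,-6,1],
    [0,0,0,-6,1],
    [-3.9,0,-4.1,0,1],
    [-3.9,0,-4.1,0,1],
    [-3.9,0,-4.1,0,1],
    [-3.9,0,-4.1,0,1],
    [-3.9,0,-4.1,0,1],
    [-3.9,0,-4.1,0,1],
    [-3.9,0,-4.1,0,1],
    [-3.9,0,-4.1,0,1],
    [0,0,0,0,1],
  ],
)

```text
clock: 2.17
tcp_pos: [0.5316, 0.2418, 0.2456]
orientation: [-1.304, -1.053, 1.053]
contact_force: [-0.4, 1.0, -0.2]
grip_width: 0.0854
```

```bash
python3 - <<'E'
from bench import r
import cv2
f=r.grab_frame("wrist"); cv2.imwrite("pics/w1.png",f["image"][:,:,::-1])
o=r.get_obs();print(o["tcp_pos"],f["cam_to_world"].round(3).tolist())
E
```

```text
[0.52979921 0.24517795 0.24545164] [[0.21, 0.931, 0.299, 0.455], [0.978, -0.2, -0.066, 0.259], [-0.002, 0.306, -0.952, 0.375], [0.0, 0.0, 0.0, 1.0]]
```

View pics/w1.png

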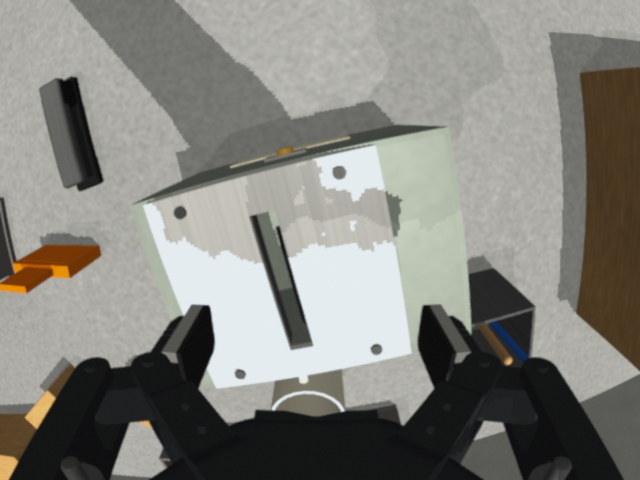

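The slot runs from about (260,213) to (302,348), with the plate screws at its corners. I'll zoom in to measure it.

```bash
python3 - <<'E'
import cv2
im=cv2.imread("pics/w1.png")
cv2.imwrite("pics/w1c.png",cv2.resize(im[200:360,230:330],None,fx=3.7*2-2,fy=3.7,interpolation=cv2.INTER_CUBIC))
cv2.imwrite("pics/w1c.png",cv2.resize(im[205:355,220:340],None,fx=4,fy=4,interpolation=cv2.INTER_CUBIC))
E
```

```text
(no output)
```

View pics/w1c.png

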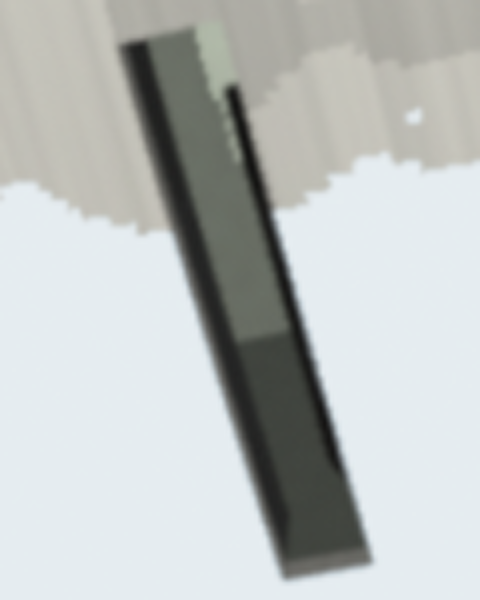

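```bash
python3 - <<'E'
from bench import r
from h import *
f=r.grab_frame("wrist")
P=[at_z(f,220+x/4,205+y/4,.16,True)[:2] for x,y in [(120,45),(212,22),(372,562),(283,578)]]
P=np.array(P);print(P.round(4),P.mean(0))
for a,b in [(0,3),(1,2)]:
    d=P[b]-P[a];print(np.degrees(np.arctan2(d[1],d[0])),np.linalg.norm(d))
print(np.linalg.norm(P[0]-P[1]),np.linalg.norm(P[2]-P[3]))
print(at_z(f,*[180,213],.16,True),at_z(f,338,172,.16,True),at_z(f,376,349,.16,True),at_z(f,240,374,.16,True))
E
```

```text
[[0.4984 0.2118]
 [0.498  0.2263]
 [0.5957 0.2299]
 [0.596  0.214 ]] [0.54704696 0.22047609]
1.2878326104598463 0.09759970586751168
2.0735266415741123 0.09783070166962483
0.014545936794211414 0.0158869207566891
[0.48664607 0.16836968 0.16      ] [0.48337285 0.26867784 0.16      ] [0.60852215 0.27222896 0.16      ] [0.61126482 0.17153447 0.16      ]
```

Emit:
send_rows(
  plan=[
    [-4.8,0,-0.4,0,1],
    [-4.8,0,-0.4,0,1],
    [-4.8,0,-0.4,0,1],
    [-4.8,0,-0.4,0,1],
    [-4.8,0,-0.4,0,1],
    [-4.8,0,-0.3,0,1],
    [-4.8,0,-0.3,0,1],
    [-4.8,0,-0.3,0,1],
    [-4.8,0,-0.3,0,1],
    [-4.8,0,-0.3,0,1],
    [0,0,0,0,1],
  ],
)

```text
clock: 3.65
tcp_pos: [0.4664, -0.2319, 0.2455]
orientation: [-1.3, -1.057, 1.057]
contact_force: [0.3, 1.0, 0.2]
grip_width: 0.0855
```

```bash
python3 - <<'E'
from bench import r
import cv2
f=r.grab_frame("wrist"); cv2.imwrite("pics/w2.png",f["image"][:,:,::-1])
cv2.imwrite("pics/w2c.png",cv2.resize(f["image"][150:450,200:460,::-1],None,fx=2,fy=2,interpolation=cv2.INTER_CUBIC))
o=r.get_obs();print(o["tcp_pos"],o["orientation"],f["cam_to_world"].round(3).tolist())
E
```

```text
[ 0.46704807 -0.22948974  0.24531879] [-1.29787637 -1.05938329  1.05887446] [[0.205, 0.932, 0.298, 0.39], [0.979, -0.195, -0.064, -0.215], [-0.001, 0.305, -0.952, 0.375], [0.0, 0.0, 0.0, 1.0]]
```

View pics/w2.png

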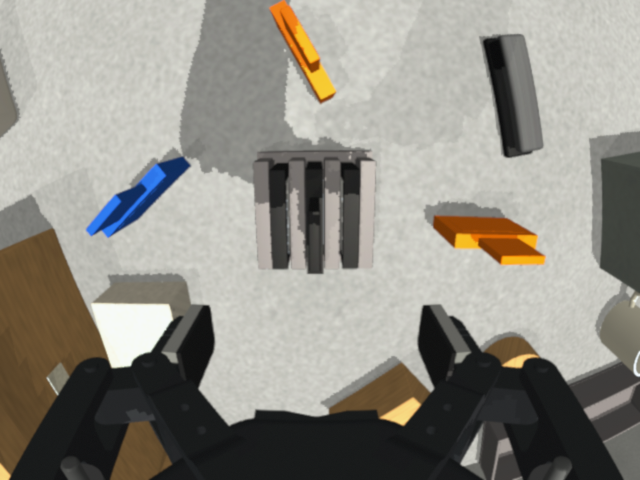

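```bash
python3 - <<'E'
import cv2,numpy as np
im=cv2.imread("pics/w2.png")[140:290,240:390]
im=np.clip(im.astype(float)*2.5,0,255)
im=(255*(im/255)**0.6).astype(np.uint8)
cv2.imwrite("pics/w2d.png",cv2.resize(im,None,fx=4,fy=4,interpolation=cv2.INTER_CUBIC))
E
```

```text
(no output)
```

View pics/w2d.png

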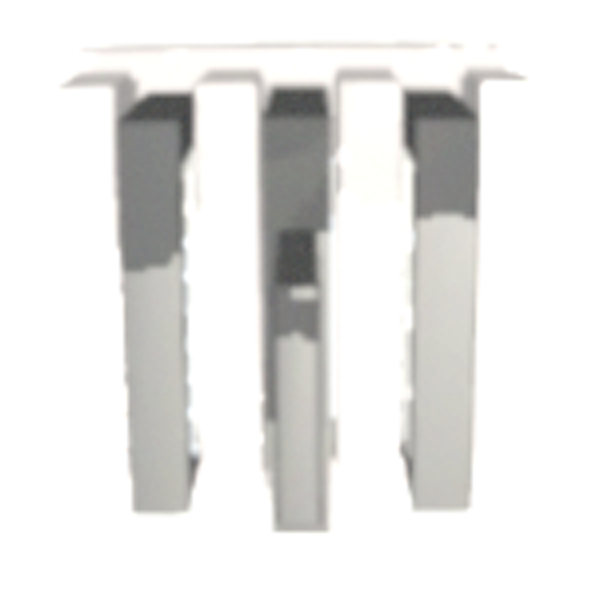

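```bash
python3 - <<'E'
from bench import r
from h import *
f=r.grab_frame("wrist")
q=lambda x,y,z:at_z(f,240+x/4,140+y/4,z,True).round(4)
for p in [(274,286),(320,286),(328,528),(275,528)]: print("tab",q(*p,.128))
for p in [(264,118),(328,118)]: print("slab",q(*p,.078))
for p in [(120,118),(192,118),(190,510),(134,510),(415,118),(476,118),(470,508),(415,508)]: print("blank",q(*p,.07))
E
```

```text
tab [ 0.4475 -0.23    0.128 ]
tab [ 0.4491 -0.2223  0.128 ]
tab [ 0.4931 -0.2297  0.128 ]
tab [ 0.4912 -0.2391  0.128 ]
slab [ 0.4246 -0.2282  0.078 ]
slab [ 0.4272 -0.2156  0.078 ]
blank [ 0.4193 -0.2577  0.07  ]
blank [ 0.4225 -0.2431  0.07  ]
blank [ 0.5068 -0.2627  0.07  ]
blank [ 0.5043 -0.275   0.07  ]
blank [ 0.4317 -0.1981  0.07  ]
blank [ 0.4341 -0.1857  0.07  ]
blank [ 0.5189 -0.2018  0.07  ]
blank [ 0.5164 -0.2138  0.07  ]
```

Emit:
send_rows(
  plan=[
    [0.1,0,-0.3,0,1],
    [0,2.5,0,0,1],
    [0,2.5,0,0,1],
    [0,2.5,0,0,1],
    [0,2,0,0,1],
    [0,2,0,0,1],
    [0,1.4,0,0,0.6],
    [0,0,0,0,0.35],
    [0,0,0,0,0.35],
  ],
  force=50,
)

```text
clock: 4.88
tcp_pos: [0.4705, -0.2292, 0.1168]
orientation: [-1.298, -1.061, 1.06]
contact_force: [-0.3, 0.7, -0.2]
grip_width: 0.0321
```

```bash
python3 - <<'E'
from bench import r
import cv2,numpy as np
for i in range(3):
    f=r.grab_frame("wrist"); o=r.get_obs();print(o["clock"],o["tcp_pos"],o["grip_width"],o["contact_force"])
im=np.clip(f["image"][100:480,140:500,::-1].astype(float)*2,0,255).astype(np.uint8)
cv2.imwrite("pics/w3c.png",cv2.resize(im,None,fx=1.55,fy=1.55,interpolation=cv2.INTER_CUBIC))
g=r.grab_frame("scene"); cv2.imwrite("pics/s3.png",cv2.resize(g["image"][200:370,140:340,::-1],None,fx=3.5,fy=3.5,interpolation=cv2.INTER_CUBIC))
E
```

```text
4.925 [ 0.47055215 -0.22937215  0.11699677] 0.029955287972438308 [-0.55160342 -0.04205118 -0.00559183]
4.975 [ 0.47057252 -0.22944944  0.11706579] 0.029620676093510687 [ 0.78301398  0.38646192 -0.32302782]
5.025 [ 0.47047482 -0.22948509  0.11700949] 0.030072747453637513 [-0.54973763  0.79445134  0.54146802]
```

View pics/w3c.png

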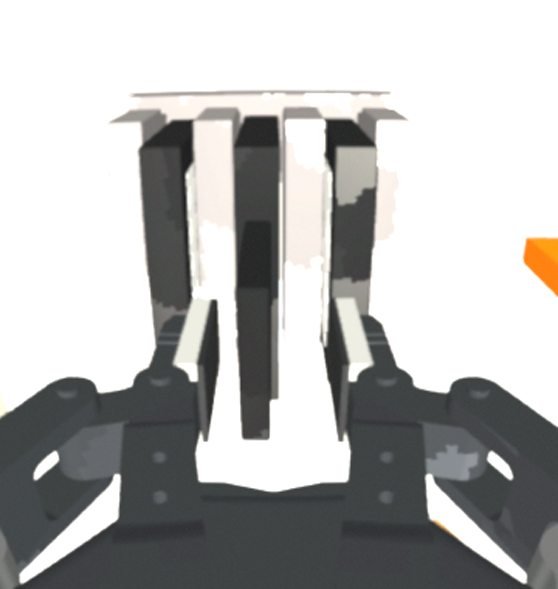

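View pics/s3.png

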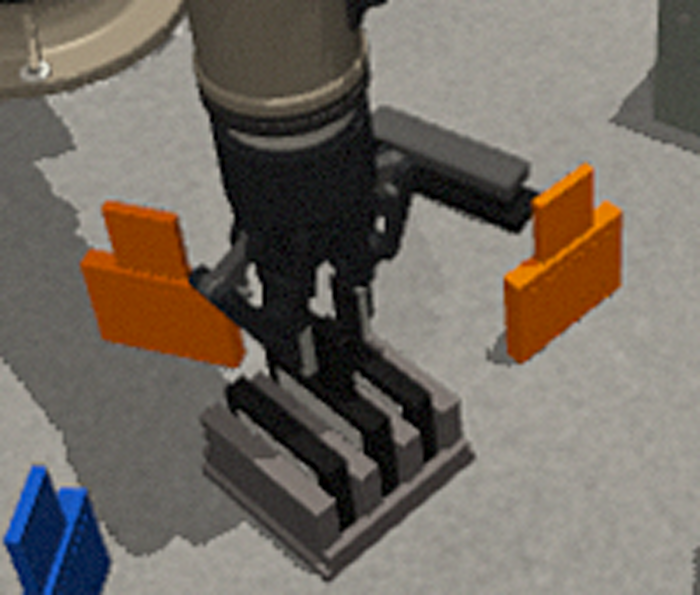

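```bash
python3 - <<'E'
from bench import r
from h import *
f=r.grab_frame("wrist");o=r.get_obs()
print(f["cam_to_world"].round(4).tolist(),o["tcp_pos"])
Rm=R.from_rotvec(o["orientation"]).as_matrix();t=o["tcp_pos"]
print("cam in tool mm",(Rm.T@(f["cam_to_world"][:3,3]-t)*1e3).round(1)); print((Rm.T@f["cam_to_world"][:3,:3]).round(4).tolist())
q=lambda x,y,z:at_z(f,140+x/1.55,100+y/1.55,z,True)
for p in [(238,288),(270,288),(270,437),(241,437)]: w=q(*p,.128);print("tab",w.round(4),"tool",(Rm.T@(w-t)*1e3).round(1))
# finger pads: project tips
for sx in (-15,15):
  for dy in (0,14): 
    for dz in (-11,11): print(sx,dy,dz,((proj(f,t+Rm@np.array([sx,dy,dz])/1e3,True)-[140,100])*1.55).round(0))
g=f["image"]; h=r.grab_frame("top")
cv2.imwrite("pics/t3.png",cv2.resize(np.clip(h["image"][235:305,360:435,::-1].astype(float)*2,0,255).astype(np.uint8),None,fx=8,fy=8,interpolation=cv2.INTER_CUBIC))
E
```

```text
[[0.2013, 0.9327, 0.2992, 0.394], [0.9795, -0.1916, -0.0618, -0.2132], [-0.0004, 0.3055, -0.9522, 0.2466], [0.0, 0.0, 0.0, 1.0]] [ 0.47027545 -0.22948568  0.1168374 ]
cam in tool mm [   0.7 -129.8   77.9]
[[1.0, -0.001, -0.0007], [0.0004, -0.3045, 0.9525], [-0.0012, -0.9525, -0.3045]]
tab [ 0.4464 -0.232   0.128 ] tool [ -7.2 -11.2  22.8]
tab [ 0.4479 -0.2248  0.128 ] tool [  0.1 -11.2  22.9]
tab [ 0.4905 -0.2337  0.128 ] tool [ -0.1 -11.1 -20.6]
tab [ 0.489  -0.2411  0.128 ] tool [ -7.7 -11.1 -20.7]
-15 0 -11 [215. 383.]
-15 0 11 [211. 312.]
-15 14 -11 [219. 356.]
-15 14 11 [216. 288.]
15 0 -11 [326. 383.]
15 0 11 [329. 312.]
15 14 -11 [322. 356.]
15 14 11 [325. 288.]
```

The tab sits about 4 mm to the -x side of the jaw centre, so I'll correct by that and close.

Emit:
send_rows(
  plan=[
    [-0.4,0,0.1,0,0.35],
    [0,0,0,0,0.25],
    [0,0,0,0,0.22],
  ],
  force=40,
)

```text
clock: 5.55
tcp_pos: [0.4681, -0.2332, 0.1163]
orientation: [-1.298, -1.059, 1.059]
contact_force: [-0.3, 0.1, 0.3]
grip_width: 0.0189
```

```bash
python3 - <<'E'
from bench import r
import cv2,numpy as np
f=r.grab_frame("wrist"); o=r.get_obs();print(o["clock"],o["tcp_pos"],o["grip_width"],o["contact_force"])
im=np.clip(f["image"][200:420,230:400,::-1].astype(float)*2,0,255).astype(np.uint8)
cv2.imwrite("pics/w4c.png",cv2.resize(im,None,fx=2.7,fy=2.7,interpolation=cv2.INTER_CUBIC))
E
```

```text
5.6 [ 0.46813882 -0.23307101  0.11625703] 0.01893263731059167 [1.29304082 0.31640687 0.72073808]
```

View pics/w4c.png

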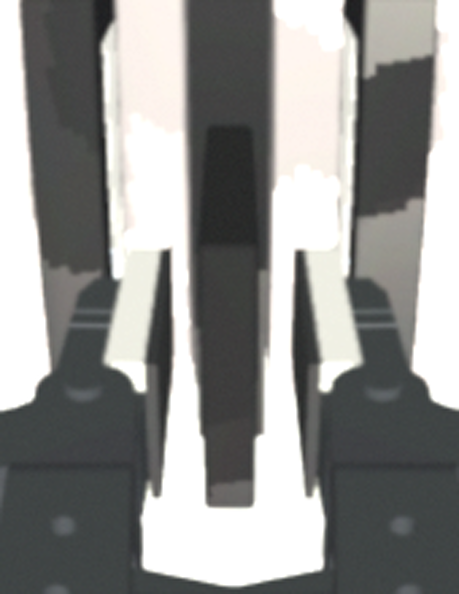

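Emit:
send_rows(
  plan=[
    [0,0,0,0,0],
    [0,0,0,0,0],
    [0,0,0,0,0],
    [0,0,0,0,0],
  ],
  force=60,
)

```text
clock: 6.1
tcp_pos: [0.4683, -0.2332, 0.1164]
orientation: [-1.298, -1.06, 1.06]
contact_force: [0.2, -1.1, 1.3]
grip_width: 0.007
```

Emit:
send_rows(
  plan=[
    [0,-0.8,0,0,0],
    [0,-0.8,0,0,0],
    [0,-1,0,0,0],
    [0,-1,0,0,0],
    [0,-1.5,0,0,0],
    [0,-1.5,0,0,0],
    [0,-1.5,0,0,0],
    [0,-1.5,0,0,0],
    [0,0,0,0,0],
  ],
)

```text
clock: 7.22
tcp_pos: [0.469, -0.2334, 0.2137]
orientation: [-1.3, -1.061, 1.059]
contact_force: [0.0, 0.5, -1.7]
grip_width: 0.0068
```

```bash
python3 - <<'E'
from bench import r
import cv2,numpy as np
f=r.grab_frame("wrist"); o=r.get_obs();print(o["clock"],o["tcp_pos"],o["grip_width"],o["contact_force"])
im=np.clip(f["image"][100:480,140:500,::-1].astype(float)*2,0,255).astype(np.uint8)
cv2.imwrite("pics/w5c.png",cv2.resize(im,None,fx=1.5,fy=1.5))
g=r.grab_frame("scene"); cv2.imwrite("pics/s5.png",cv2.resize(g["image"][180:370,140:340,::-1],None,fx=3,fy=3,interpolation=cv2.INTER_CUBIC))
E
```

```text
7.275 [ 0.46844495 -0.23312609  0.21280444] 0.006699112882663691 [ 0.98833156  0.91027525 -1.95012679]
```

View pics/s5.png

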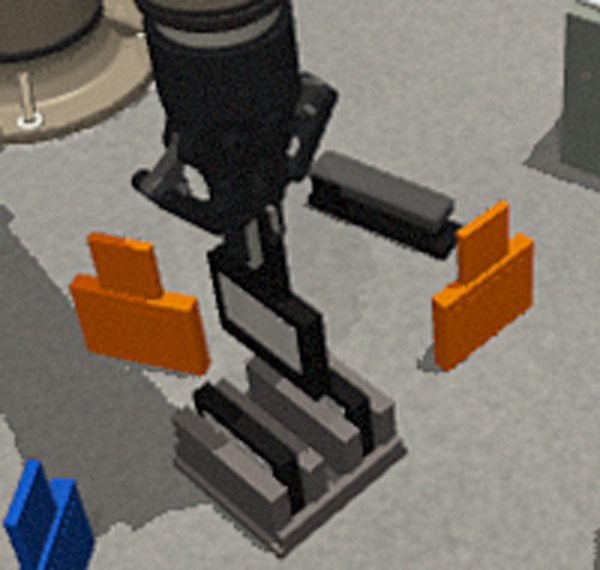

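View pics/w5c.png

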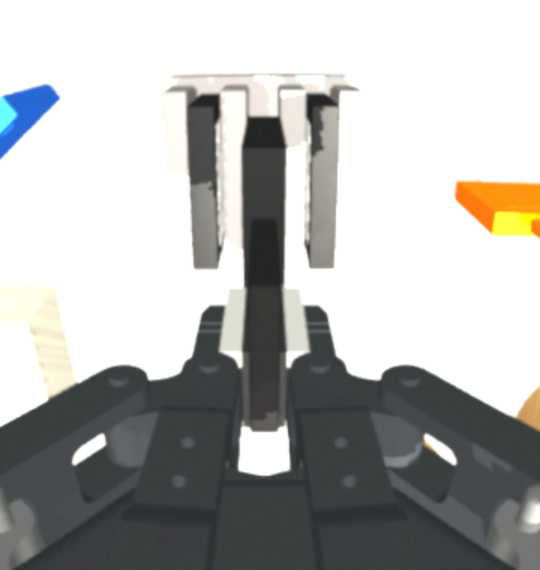

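Emit:
send_rows(
  plan=[
    [0,-2.6,0,-3.3,0],
    [0,-2.7,0,-3.3,0],
    [0,-2.7,0,-3.3,0],
    [0,-2.7,0,-3.3,0],
    [0,0,0,0,0],
  ],
)

```text
clock: 7.95
tcp_pos: [0.4689, -0.2335, 0.3203]
orientation: [-1.198, -1.232, 1.229]
contact_force: [-0.0, -0.0, -2.4]
grip_width: 0.007
```

Emit:
send_rows(
  plan=[
    [2.5,0,-0.5,0,0],
    [4.5,0,-1,0,0],
    [4.5,0,-1,0,0],
    [4.5,0,-1,0,0],
    [4.5,0,-1,0,0],
    [4.5,0,-1,0,0],
    [4.5,0,-1,0,0],
    [4.5,0,-1,0,0],
    [4.5,0,-1,0,0],
    [4,0,-1,0,0],
    [2.3,0,-0.5,0,0],
    [0,0,0,0,0],
  ],
)

```text
clock: 9.45
tcp_pos: [0.5545, 0.219, 0.3176]
orientation: [-1.193, -1.23, 1.234]
contact_force: [-0.0, -0.2, -2.1]
grip_width: 0.0068
```

```bash
cat > st.py <<'E'
from bench import r
import numpy as np, sys
from h import R
ps=[];fs=[]
for i in range(3):
    r.grab_frame("wrist");o=r.get_obs();ps.append(o["tcp_pos"]);fs.append(o["contact_force"])
M=R.from_rotvec(o["orientation"]).as_matrix()
print(o["clock"],np.mean(ps,0).round(4),np.mean(fs,0).round(1),o["moment"].round(2),o["grip_width"],"yaw",np.degrees(np.arctan2(M[1,0],M[0,0]))-90,"tilt",(M[2]).round(4))
E
python3 st.py; python3 - <<'E'
from bench import r
import cv2,numpy as np
f=r.grab_frame("wrist")
cv2.imwrite("pics/w6.png",f["image"][:,:,::-1])
g=r.grab_frame("top"); cv2.imwrite("pics/t6.png",cv2.resize(g["image"][150:290,130:290,::-1],None,fx=4,fy=4))
g=r.grab_frame("scene"); cv2.imwrite("pics/s6.png",cv2.resize(g["image"][60:270,280:480,::-1],None,fx=3,fy=2.8,interpolation=cv2.INTER_CUBIC))
E
```

```text
9.6 [0.555  0.2161 0.3184] [-0.2 -0.4 -2.2] [-0.04  0.02  0.07] 0.006748839397425922 yaw 1.5116198465209862 tilt [-1.4e-03 -1.0e+00  7.0e-04]
```

View pics/w6.png

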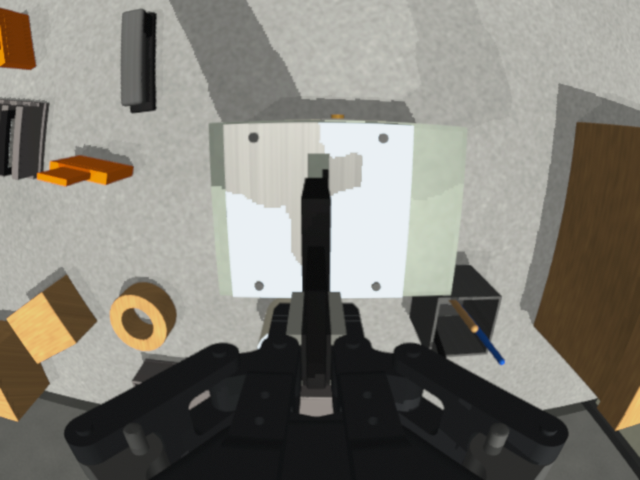

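View pics/s6.png

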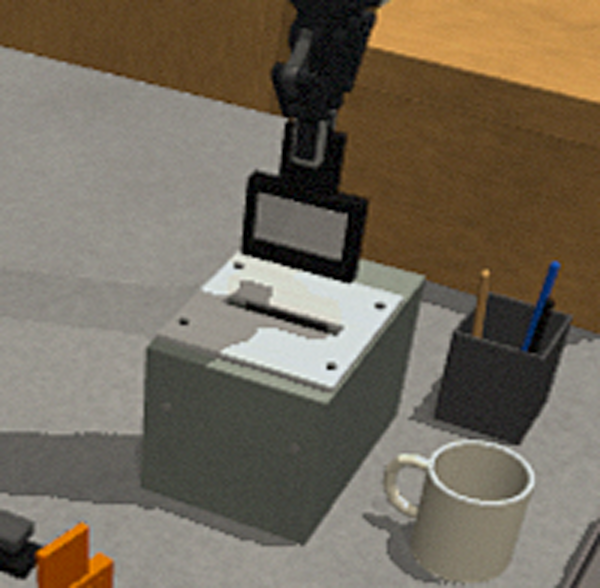

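```bash
python3 - <<'E'
import cv2,numpy as np
im=cv2.imread("pics/w6.png")
c=np.clip(im[115:295,240:400].astype(float)*1.0,0,255)
c=(255*(c/255)**0.5).astype(np.uint8)
cv2.imwrite("pics/w6c.png",cv2.resize(c,None,fx=3.3,fy=3.3,interpolation=cv2.INTER_CUBIC))
c=im[280:420,240:400].astype(float);c=(255*(c/255)**0.4).astype(np.uint8)
cv2.imwrite("pics/w6d.png",cv2.resize(c,None,fx=4,fy=4,interpolation=cv2.INTER_CUBIC))
E
```

```text
(no output)
```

View pics/w6c.png

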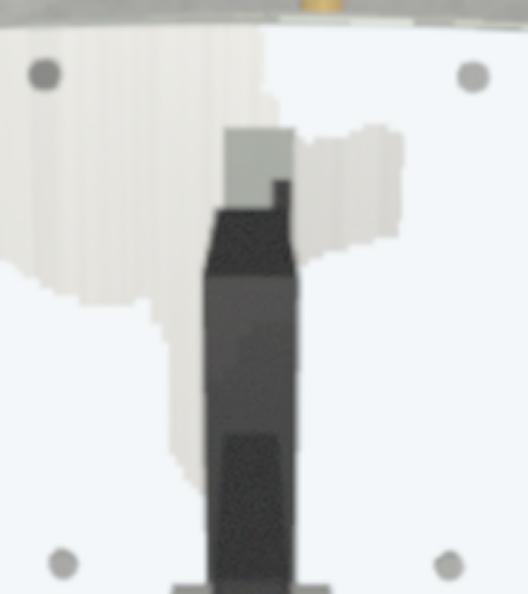

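View pics/w6d.png

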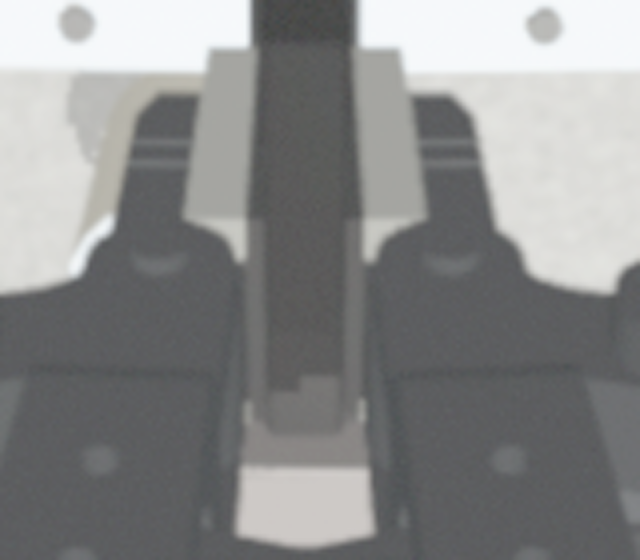

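Emit:
send_rows(
  plan=[
    [0.13,0,0.4,0,0],
    [0,1,0.4,0,0],
    [0,1,0,0,0],
    [0,1,0,0,0],
    [0,1,0,0,0],
    [0,0,0,0,0],
    [0,0,0,0,0],
  ],
)

```text
clock: 10.62
tcp_pos: [0.5473, 0.2188, 0.2795]
orientation: [-1.195, -1.231, 1.23]
contact_force: [0.7, -0.3, -1.4]
grip_width: 0.0069
```

```bash
python3 st.py; python3 - <<'E'
from bench import r
import cv2,numpy as np
f=r.grab_frame("wrist")
c=f["image"][60:260,220:420,::-1].astype(float);c=(255*(c/255)**0.5).astype(np.uint8)
cv2.imwrite("pics/w7.png",cv2.resize(c,None,fx=3,fy=3,interpolation=cv2.INTER_CUBIC))
g=r.grab_frame("scene"); cv2.imwrite("pics/s7.png",cv2.resize(g["image"][100:240,300:440,::-1],None,fx=4.2,fy=4.2,interpolation=cv2.INTER_CUBIC))
E
```

```text
10.775 [0.5474 0.2188 0.2797] [ 0.1 -0.6 -1.8] [-0.05 -0.04  0.05] 0.006806175616701116 yaw 1.6595387447429744 tilt [ 4.e-04 -1.e+00 -8.e-04]
```

View pics/w7.png

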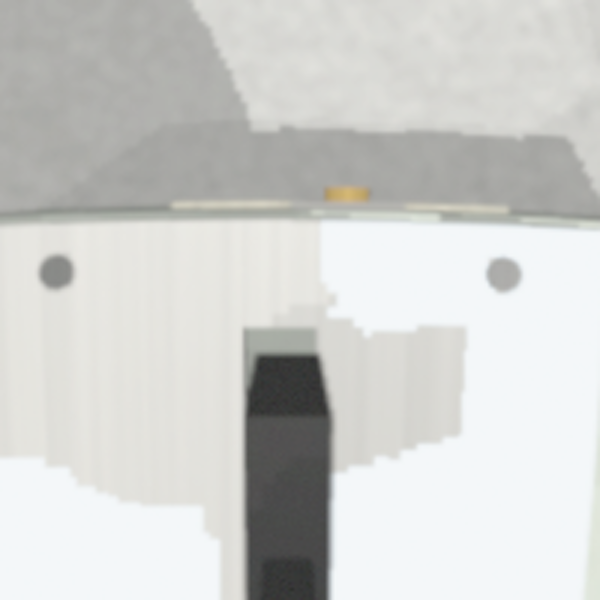

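View pics/s7.png

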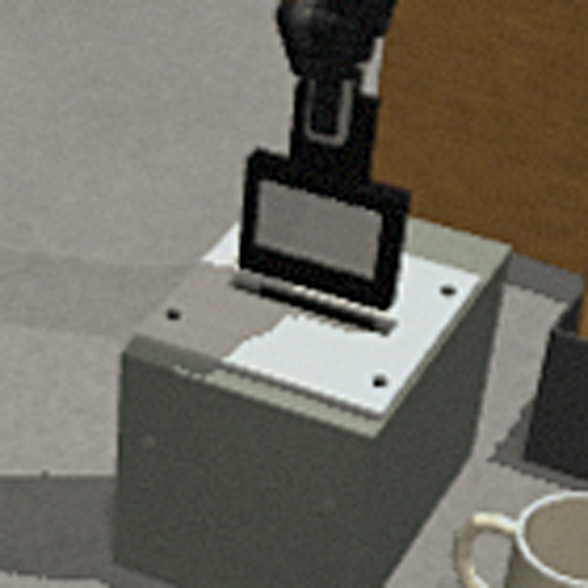

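Emit:
send_rows(
  plan=[
    [-0.13,0,0,0,0],
    [0,0.5,0,0,0],
    [0,0,0,0,0],
    [0,0,0,0,0],
    [0,0,0,0,0],
  ],
)

```text
clock: 11.5
tcp_pos: [0.5472, 0.2175, 0.2744]
orientation: [-1.195, -1.231, 1.23]
contact_force: [0.1, 0.3, -2.6]
grip_width: 0.007
```

```bash
python3 st.py; python3 - <<'E'
from bench import r
import cv2,numpy as np
f=r.grab_frame("wrist")
c=f["image"][60:260,220:420,::-1].astype(float);c=(255*(c/255)**0.5).astype(np.uint8)
cv2.imwrite("pics/w8.png",cv2.resize(c,None,fx=3,fy=3,interpolation=cv2.INTER_CUBIC))
E
```

```text
11.65 [0.5472 0.2175 0.2744] [-0.1  0.2 -2.1] [0.02 0.02 0.04] 0.006569593283276943 yaw 1.6669964929084244 tilt [ 1.e-04 -1.e+00 -2.e-04]
```

View pics/w8.png

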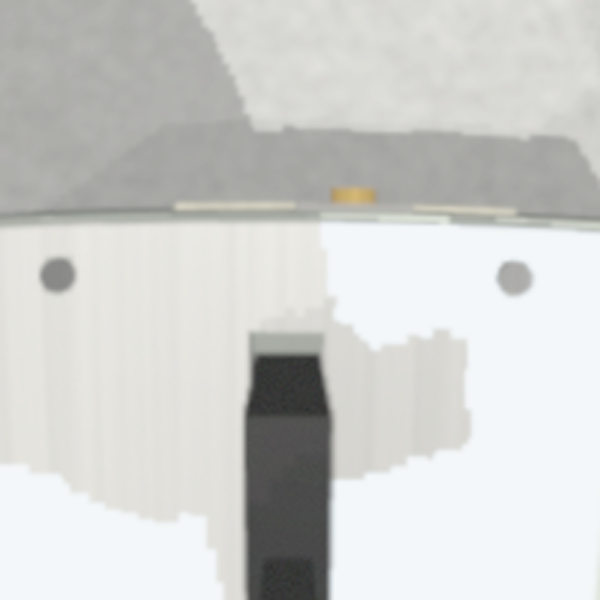

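Centred on the slot at its near end (slot columns 249–324, caddy 252–321). Going down gently.

Emit:
send_rows(
  plan=[
    [0,0.3,0,0,0],
    [0,0.3,0,0,0],
    [0,0.3,0,0,0],
    [0,0.2,0,0,0],
    [0,0,0,0,0],
  ],
)

```text
clock: 12.32
tcp_pos: [0.5471, 0.2173, 0.2631]
orientation: [-1.195, -1.23, 1.231]
contact_force: [-0.6, 0.0, -2.8]
grip_width: 0.007
```

```bash
python3 st.py
```

```text
12.475 [0.5472 0.2174 0.2633] [-0.   0.1 -2.3] [ 0.01  0.03 -0.02] 0.00725402133617644 yaw 1.6611485919802078 tilt [ 1.e-04 -1.e+00 -1.e-04]
```

Emit:
send_rows(
  plan=[
    [0,0.2,0,0,0],
    [0,0.2,0,0,0],
    [0,0.2,0,0,0],
    [0,0.2,0,0,0],
  ],
)

```text
clock: 12.98
tcp_pos: [0.5477, 0.2166, 0.2558]
orientation: [-1.197, -1.23, 1.23]
contact_force: [0.6, -4.4, 4.8]
grip_width: 0.007
```

Emit:
send_rows(
  plan=[
    [0,0.2,0,0,0],
    [0,0.2,0,0,0],
    [0,0.2,0,0,0],
    [0,0.2,0,0,0],
  ],
)

```text
clock: 13.48
tcp_pos: [0.5468, 0.2169, 0.2466]
orientation: [-1.195, -1.229, 1.232]
contact_force: [-0.5, -5.2, 0.6]
grip_width: 0.0069
```

```bash
python3 st.py
```

```text
13.625 [0.5467 0.2168 0.2464] [ 1.2 -4.9 -1.1] [-1.58 -0.3  -0.08] 0.00680294561946593 yaw 1.6458596520216275 tilt [-0.0011 -1.      0.0014]
```

Emit:
send_rows(
  plan=[
    [0,0.4,0,0,0],
    [0,0.4,0,0,0],
    [0,0.4,0,0,0],
    [0,0.4,0,0,0],
    [0,0.4,0,0,0],
  ],
)

```text
clock: 14.25
tcp_pos: [0.5467, 0.2169, 0.2267]
orientation: [-1.195, -1.229, 1.231]
contact_force: [-0.4, -5.0, 0.9]
grip_width: 0.0067
```

Emit:
send_rows(
  plan=[
    [0,0.4,0,0,0],
    [0,0.4,0,0,0],
    [0,0.4,0,0,0],
    [0,0.4,0,0,0],
    [0,0,0,0,0],
  ],
)

```text
clock: 14.88
tcp_pos: [0.5466, 0.2167, 0.2102]
orientation: [-1.195, -1.228, 1.232]
contact_force: [2.2, -5.3, -3.0]
grip_width: 0.007
```

```bash
python3 st.py; python3 - <<'E'
from bench import r
import cv2
g=r.grab_frame("scene"); cv2.imwrite("pics/s9.png",cv2.resize(g["image"][100:240,300:440,::-1],None,fx=4.2,fy=4.2,interpolation=cv2.INTER_CUBIC))
E
```

```text
15.025 [0.5467 0.2166 0.2102] [ 1.4 -5.4 -2.9] [-1.48 -0.32 -0.1 ] 0.007159391867124849 yaw 1.6310456221480223 tilt [-0.0012 -1.      0.0016]
```

View pics/s9.png

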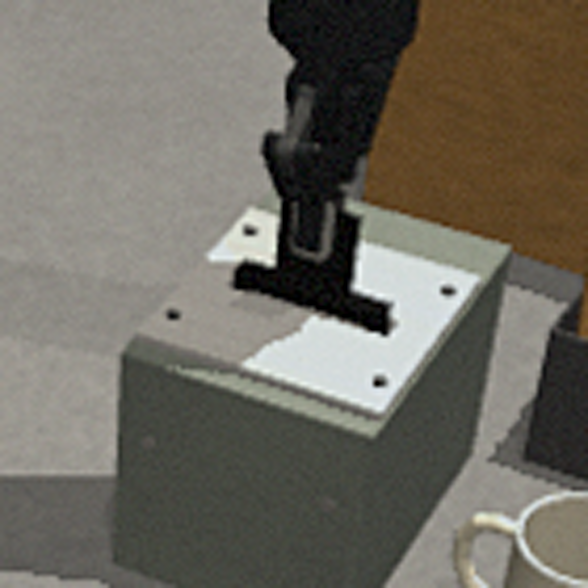

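Emit:
send_rows(
  plan=[
    [0,0.4,0,0,0],
    [0,0.4,0,0,0],
    [0,0.4,0,0,0],
    [0,0.4,0,0,0],
    [0,0.4,0,0,0],
    [0,0.3,0,0,0],
    [0,0.3,0,0,0],
  ],
)

```text
clock: 15.95
tcp_pos: [0.5468, 0.2169, 0.1847]
orientation: [-1.195, -1.229, 1.231]
contact_force: [0.4, -5.8, 0.0]
grip_width: 0.0069
```

Emit:
send_rows(
  plan=[
    [0,0.3,0,0,0],
    [0,0.2,0,0,0],
    [0,0.1,0,0,0],
    [0,0,0,0,0],
  ],
)

```text
clock: 16.45
tcp_pos: [0.5468, 0.2174, 0.179]
orientation: [-1.195, -1.23, 1.231]
contact_force: [0.4, -3.2, -2.5]
grip_width: 0.0066
```

```bash
python3 st.py; python3 - <<'E'
from bench import r
import cv2
g=r.grab_frame("scene"); cv2.imwrite("pics/s10.png",cv2.resize(g["image"][100:240,300:440,::-1],None,fx=4.2,fy=4.2,interpolation=cv2.INTER_CUBIC))
E
```

```text
16.6 [0.5468 0.2173 0.179 ] [-0.6 -4.5 -2.7] [-1.12  0.15 -0.04] 0.006639200177186732 yaw 1.6660217182957808 tilt [-3.e-04 -1.e+00  7.e-04]
```

View pics/s10.png

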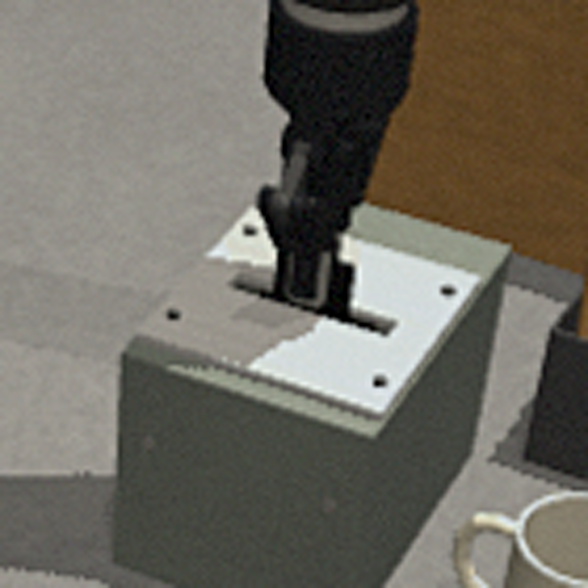

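Emit:
send_rows(
  plan=[
    [0,0.1,0,0,0],
    [0,0.1,0,0,0],
    [0,0,0,0,0],
  ],
)

```text
clock: 17.02
tcp_pos: [0.5474, 0.2174, 0.1774]
orientation: [-1.196, -1.231, 1.23]
contact_force: [-0.4, -3.8, -1.4]
grip_width: 0.0067
```

```bash
python3 st.py
```

```text
17.175 [0.5474 0.2174 0.1774] [-0.3 -4.6 -0.5] [-1.1  -0.04 -0.08] 0.006844915769891969 yaw 1.657031706918886 tilt [ 2.e-04 -1.e+00 -5.e-04]
```

Emit:
send_rows(
  plan=[
    [0,0,0,0,0.2],
    [0,0,0,0,0.3],
    [0,0,0,0,0.3],
    [0,0,0,0,0.3],
  ],
)

```text
clock: 17.68
tcp_pos: [0.5472, 0.2179, 0.1774]
orientation: [-1.195, -1.231, 1.23]
contact_force: [0.8, -0.5, 1.0]
grip_width: 0.0259
```

```bash
python3 st.py; python3 - <<'E'
from bench import r
import cv2,numpy as np
g=r.grab_frame("scene"); cv2.imwrite("pics/s11.png",cv2.resize(g["image"][100:240,300:440,::-1],None,fx=4.2,fy=4.2,interpolation=cv2.INTER_CUBIC))
f=r.grab_frame("wrist")
c=f["image"][60:460,180:460,::-1].astype(float);c=(255*(c/255)**0.5).astype(np.uint8)
cv2.imwrite("pics/w11.png",cv2.resize(c,None,fx=1.5,fy=1.5,interpolation=cv2.INTER_CUBIC))
E
```

```text
17.825 [0.5471 0.2176 0.1773] [-0.3  0.4  0. ] [-0.03 -0.01 -0.02] 0.02557612314306105 yaw 1.6654651353445047 tilt [ 2.e-04 -1.e+00 -1.e-04]
```

View pics/s11.png

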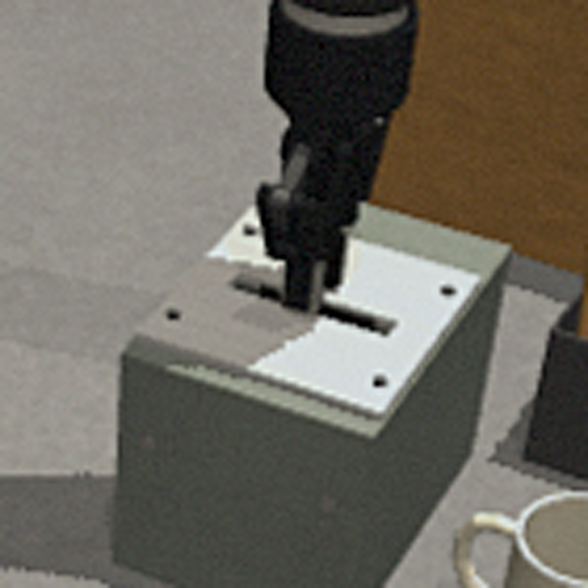

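View pics/w11.png

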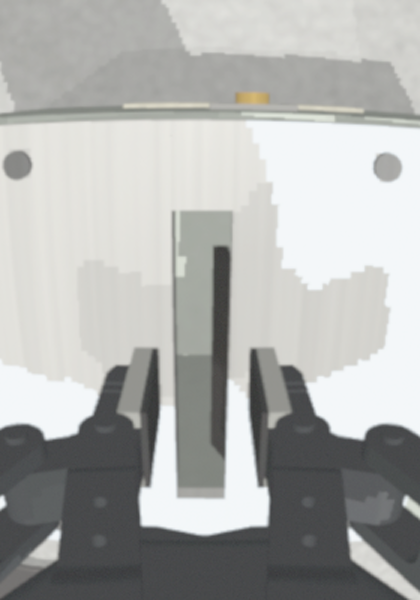

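The slot is empty between the fingers, so the caddy has dropped through. I'll retreat and check.

Emit:
send_rows(
  plan=[
    [0,-2,0,0,0.3],
    [0,-3,0,0,0.3],
    [0,-4,0,0,0.3],
    [0,-4,0,0,0.3],
    [0,-2,5,0,0.3],
    [0,0,0,0,0.3],
    [0,0,0,0,0.3],
  ],
)

```text
clock: 18.8
tcp_pos: [0.4973, 0.2158, 0.3273]
orientation: [-1.196, -1.231, 1.23]
contact_force: [-0.1, -0.4, -0.5]
grip_width: 0.0257
```

```bash
python3 st.py; python3 - <<'E'
from bench import r
import cv2,numpy as np
g=r.grab_frame("scene"); cv2.imwrite("pics/s12.png",g["image"][:,:,::-1])
f=r.grab_frame("wrist")
c=f["image"][...,::-1].astype(float);c=(255*(c/255)**0.5).astype(np.uint8)
cv2.imwrite("pics/w12.png",cv2.resize(c[120:420,170:470],None,fx=2,fy=2,interpolation=cv2.INTER_CUBIC))
E
```

```text
18.95 [0.4976 0.2156 0.3266] [-0.   0.5 -0.4] [ 0.01 -0.   -0.04] 0.025703455354944955 yaw 1.6181212846874757 tilt [-8.e-04 -1.e+00  1.e-03]
```

View pics/s12.png

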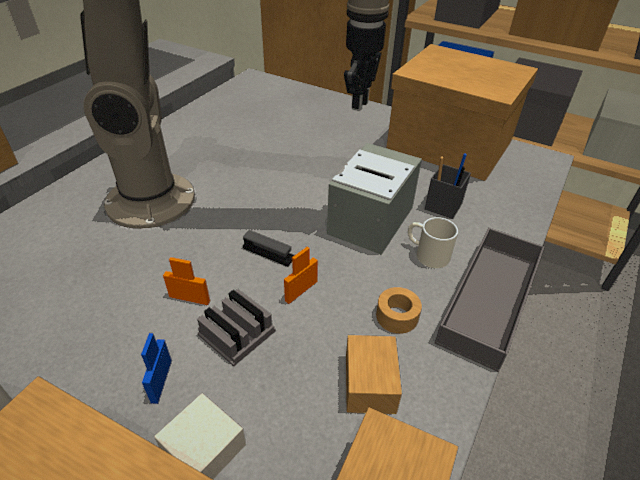

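View pics/w12.png

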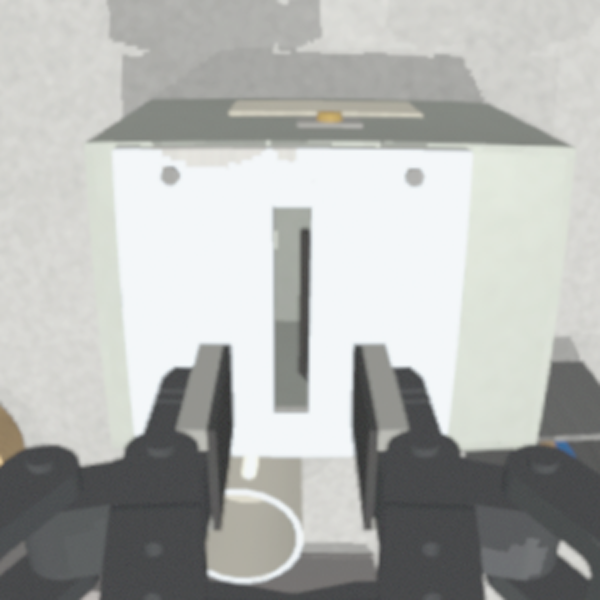

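The slot is clear and nothing stands above the plate. The rack's middle slot is empty, both blanks are in place, and everything else is where it was.

```bash
python3 -c "
from bench import r
print(r.hand_in())"
```

```text
the job is handed in; nothing more can be done
None
```

The black tabbed caddy went foot first through the slot in the returns box and dropped inside; the job was handed in at about 19 s of the 67 s allowed.

- **Grasp:** I took the caddy by its tab from the rack's middle slot. The first wrist-camera measurement put the tab about 3–4 mm off. A close-up showed this, and I corrected it before closing the fingers.
- **Slot position:** The top camera put the slot at about y = 0.217 m and the wrist camera at 0.2205 m. I settled it at y ≈ 0.2175 m by lining up the caddy and the slot in the same wrist picture.
- **Pushing through:** The highest wrist-force readings were about 5–6 N sideways from the wiper and under 5 N vertically, against the 60 N limit. These were read at the end of each move, so brief peaks in between would not show.
- **Last checks:** The slot was clear, nothing stood above the plate, and the wrist force was about zero with the gripper well clear. Both blanks were still in the rack and the other objects looked unmoved. I did not see the caddy on the box floor directly.

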